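# Unlatch and open the palette box

### The job

Open the palette box with the fingertips only: press the grey snap tab all the way down, then push the released cover from behind along its ledges until it is completely off its seat, with all the paint wells open and the cover lying flat on the open rest of the box. Do not grip or lift the cover, and leave all the paints, the glass and the sticks around it where they are.

Things in the scene. Friction and masses are not known exactly. Their poses are not given: they have to be found in the camera images.
- palette: White plastic palette box fixed to the table, 136 (x) x 300 (y) x 38 mm high; origin at the centre of its underside. The cover slides along palette +y on two side ledges, 28 mm above the table, 90 mm apart, with low walls outside. The -y half is the seat over six paint wells; on it (y -140 to -20 mm) lips, top 38 mm high, reach over the cover's edges, 100 mm clear between them. Closed -y end: 33 mm high.
- rest (a point): Point on the open rest (the palette's +y half), at palette x 0, y +75 mm, at ledge height, 28 mm above the table; its axes are the palette's. The cover's origin reaches it after the full 150 mm of travel, when the cover meets the stop at the +y end. The floor between the ledges there is 21 mm above the table.
- cover: Loose grey cover, about 0.16 kg: plate 110 (x) x 130 (y) x 5 mm with a raised panel 92 x 112 mm, 16 mm high. Origin at the centre of its underside, axes as the palette's. Home: palette x 0, y -75 mm, 28 mm above the table, 2 mm short of the tab. With the tab in it slides easily (under 3 N) along palette +y; its trailing edge is clear of the lips after 120 mm of travel.
- push_face (a point): Middle of the upright back (-y) face of the cover's raised panel, 92 mm wide, from 33 to 49 mm above the table; this point is 41 mm above it and 50 mm behind the cover's origin. Push it towards palette +y. Behind it lie 15 mm of the cover's plate, top 33 mm above the table, then the palette's closed end.
- tab_top (a point): Centre of the top of the snap tab, a grey ribbed block 40 (x) x 26 (y) mm between seat and rest, right in front of the cover, at palette x 0, y +5 mm. Its top is 37 mm above the table when up (it may start up to 2 mm lower), 25 mm when fully in. The front of the home cover's raised panel (top 49 mm above the table) stands 18 mm from this point, towards -y.
- tab (a joint): Travel of the snap tab, straight down: 0 up (it blocks the cover), 0.012 m fully in. It takes about 5 N, has no return spring and stays where it is left; the cover passes over it once it is at least 9 mm in.
- paint_bottle: Bystander, to be left where it is: upright plastic paint bottle, 56 mm across, 140 mm tall; origin at the centre of its underside.
- tumbler: Bystander, to be left where it is: empty drinking glass, 68 mm across, 100 mm tall; origin at the centre of its underside.
- paint_jar: Bystander, to be left where it is: squat closed glass paint jar, 48 mm across, 50 mm tall; origin at the centre of its underside.
- tube_a: Bystander, to be left where it is: full paint tube lying flat, 34 x 118 x 18 mm; origin at the centre of its underside.
- tube_b: Bystander, to be left where it is: full paint tube lying flat, 34 x 118 x 18 mm; origin at the centre of its underside.
- sticks: Bystander, to be left where it is: banded row of wooden mixing sticks lying flat, 48 x 115 x 8 mm; origin at the centre of its underside.
Not all that is in view belongs to the job. Of the things like the cover, leave any that is orange; of the rest the smaller one is meant.

How it is judged:
By the outcome, as a careful person would: the job done as asked, in the order asked, and still so for the second after the job is handed in, with the robot touching nothing.
It also fails if it takes over 48 s, if anything falls off the work surface, if the arm or the gripper's body presses on something with over 40 N, if the wrist force passes 120 N, or if a joint passes its speed limit or range.

### The arm

A 7-joint arm with a two-finger parallel gripper is mounted at the origin on the work surface. World frame = base frame: x ahead of the robot, y to its left, z up, the work surface at z = 0. Lengths are in m, angles in rad, forces in N, time in s.
With the tool pointing down it reaches from about 0.425 to 1.025 m from the base axis. Payload 9.4 kg.
Tool frame: the origin (TCP) lies midway between the tips of the shut fingers; the grasp point (between the pads) lies 19 mm behind it; z points along the fingers, y is the direction in which the jaws open and shut (so a half turn about z gives the same grasp; the last joint's range is limited). The gripper opens to 85 mm and grips with 20 to 120 N. Pads are 22 mm wide; open, the fingers measure 114 mm over their backs; the gripper's body (76 mm by 85 mm) begins 54 mm behind the grasp point. The pads swing forward as they close: fully open they stand 13 mm farther back than shut.
Start: joints at [-1.319, 0.599, -0.003, 1.599, 0.002, 0.943, -0.08], TCP at [0.234, 0.686, 0.231] pointing down, gripper open.
Joint ranges: [-2.57, 2.57], [-0.35, 1.97], [-1.29, 1.29], [0.11, 2.56], [-1.05, 4.19], [0.11, 1.86], [-2.63, 2.63]. Speed limits (rad/s): [2.22, 2.22, 3.01, 3.01, 3.14, 3.14, 3.14].

### API

Orientations are given as a unit quaternion [w, x, y, z].
In Python, from bench import state, vision, arm gives the robot as it stands.
- The arm moves only by the shell command python3 -m handwheel 'ROWS' [OPENING]. ROWS is JSON, a list of rows, each an object of numbers: "dx", "dy", "dz": the shift along the tool's x, y, z in m; "twist": the turn about the tool's z in rad. In form: [{"dx": .., "dy": .., "dz": .., "twist": ..}, ...]. A call has 1 to 20 rows; each row is the pose to reach, as a shift and turn from the pose commanded when the call began, along the tool's axes at that moment; what a row does not reach only later rows make up. A row lasts 1/10 s, in which the tool goes at most 50 mm and 8.59 degrees, less where a joint would pass 70% of its speed; a pose out of reach is approached as far as the arm can. A call with a gripper value outside its range is refused whole. OPENING is the finger opening in m, from 0 to 0.0854, set as the call begins (- or left out, the last holds). The fingers move at their own pace and stop on an object; the grip force is fixed at half the most. Time passes only in rows, so rows that repeat a pose let the fingers close. It gives the time, the measured TCP pose, the force and the opening at its end, in the units of the state.
- state(): the state, without advancing time (a new reading comes with each control period).
- vision.read_camera(name): name is "scene" or "top" or "wrist"; returns a dict with "frame" (420x560x3 uint8, red, green, blue), "vertical_fov" (degrees; the focal length in pixels is half the picture's height over the tangent of half this angle, whatever the lens; pixels are square), "cx", "cy" (the principal point, pixels), "extrinsics" (4x4, takes a point from camera to world coordinates); the wrist camera has in their place "mount" (4x4, takes a point from camera to tool coordinates, whose origin is the TCP and whose axes are the flange's). Camera axes: x right, y up, looking along -z (the intrinsics and any distortion apply to the point x, -y, -z); pixel columns grow to the right and rows downward; lengths in m; the calibration is good to about 2 mm. A picture is of the moment at which its call begins: read the wrist's pose just before it. There is no depth.
- arm.finish_job(): hands the job in, once; it reports no verdict.
The state is a dict: "t": time; "joint_positions": joint angles; "qd": joint speeds; "effort": joint torques, N m; "ee_pos": TCP position; "ee_rot": TCP orientation; "ft_force": force on the tool from outside, world axes, zero at the start; "torque": the same for the moment, N m; "opening": opening from 0.0 (shut) to 1.0 (fully open).
Only numpy, scipy, OpenCV 4.12 (cv2) and the standard library are available. Lean on these libraries where they do the work, as an engineer would, in place of code of your own. Each camera call takes 0.05 s, during which the arm holds its last target. There are 200 camera calls.

## Working session

There is one attempt and no reset: what is moved stays moved. The work goes in short steps, Python scripts to look and compute and a shell command to move; the robot and the scene stay as the last step left them, time stands still between calls to the robot, and variables do not carry over. Pictures are saved under pics/ and viewed, about 8 in all and at most 12, crops included, and the job is handed in when it is done.

```bash
mkdir -p pics; ls; python3 - <<'E'
from bench import state, vision, arm
import cv2, numpy as np, pickle
s=state(); print({k:np.round(v,4).tolist() for k,v in s.items()})
D={}
for n in ("scene","top"):
    c=vision.read_camera(n); D[n]=c
    cv2.imwrite(f"pics/{n}0.png",c["frame"][:,:,::-1])
    print(n,{k:(np.round(v,4).tolist() if not isinstance(v,str) else v) for k,v in c.items() if k!="frame"})
pickle.dump(D,open("cam0.pkl","wb"))
E
```

```text
pics
{'t': 0.0, 'joint_positions': [-1.3187, 0.6001, -0.0025, 1.6001, 0.0018, 0.9429, -0.0798], 'qd': [0.0013, 0.0013, 0.0001, 0.0001, -0.0007, 0.0003, 0.0003], 'effort': [-0.001, -77.6467, 1.5637, -25.8015, 0.0122, 0.0089, -0.0], 'ee_pos': [0.234, 0.6857, 0.2304], 'ee_rot': [-0.0001, 0.1637, 0.9865, -0.0008], 'ft_force': [-0.3713, -0.6906, -0.4136], 'torque': [-0.0103, -0.0066, 0.0247], 'opening': 1.0001}
scene {'vertical_fov': 49.3872, 'cx': 280.9871, 'cy': 217.9227, 'extrinsics': [[0.3044, -0.5539, 0.7749, 1.4136], [0.9525, 0.1813, -0.2446, -0.255], [-0.005, 0.8126, 0.5828, 0.7172], [0.0, 0.0, 0.0, 1.0]]}
top {'vertical_fov': 54.6002, 'cx': 276.7314, 'cy': 209.2659, 'extrinsics': [[-0.0034, 0.9947, -0.1027, 0.4542], [-0.9998, -0.0053, -0.0189, 0.0035], [-0.0193, 0.1026, 0.9945, 0.9255], [0.0, 0.0, 0.0, 1.0]]}
```

View pics/top0.png

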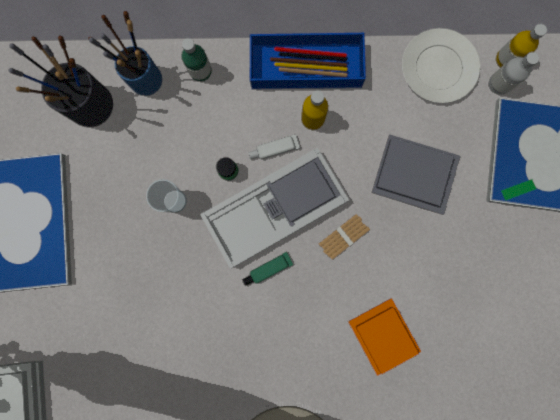

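View pics/scene0.png

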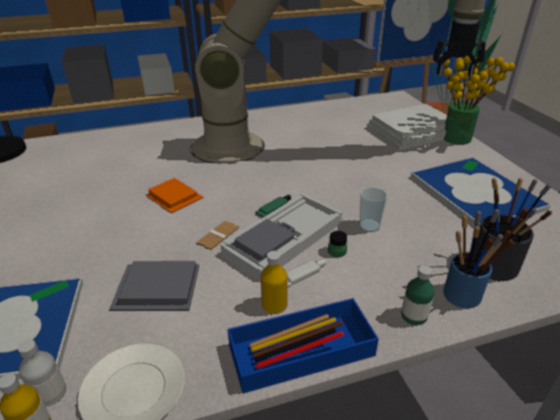

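The cover-like things in the top view are the grey one in the palette (305,190), the larger loose grey one (416,174) and the orange one (384,337). The one in the palette fits: it isn't orange and it's the smaller grey one. I'll confirm that in an enlarged crop.

```bash
python3 - <<'E'
import cv2
im=cv2.imread("pics/top0.png")[120:300,190:430]
im=cv2.resize(im,None,fx=3.333,fy=3.333,interpolation=cv2.INTER_CUBIC)
im=cv2.convertScaleAbs(im,alpha=1.3)
cv2.imwrite("pics/crop0.png",im); print(im.shape)
E
```

```text
(600, 800, 3)
```

View pics/crop0.png

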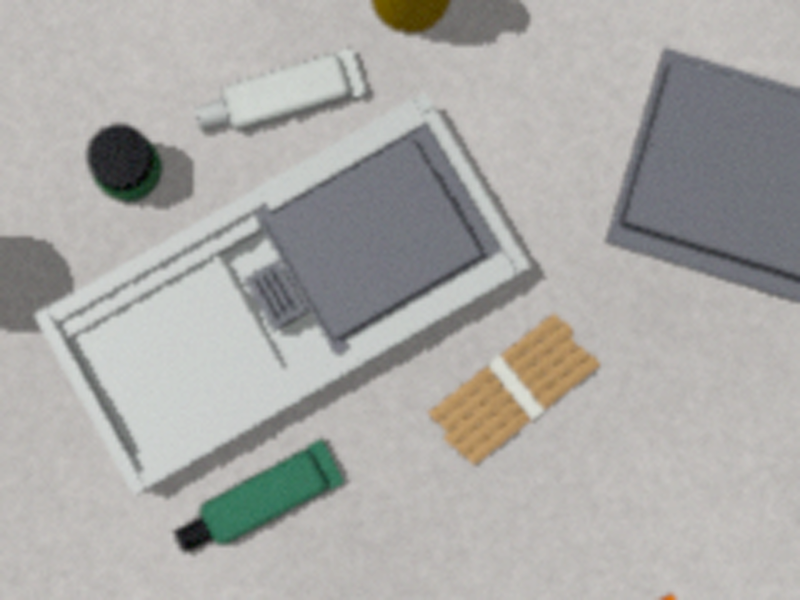

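The crop confirms it: the cover seated in the palette, with the ribbed tab at crop (278,294) in front of it and the back of the panel from (417,138) to (485,255). Next I fit the palette pose.

```bash
cat > h.py <<'E'
import numpy as np
from scipy.optimize import least_squares
from scipy.spatial.transform import Rotation as R
def proj(c,P,T=None):
    T=c["extrinsics"] if T is None else T
    q=(np.asarray(P)-T[:3,3])@T[:3,:3]
    f=210/np.tan(np.radians(c["vertical_fov"])/2)
    return np.c_[c["cx"]-f*q[:,0]/q[:,2], c["cy"]+f*q[:,1]/q[:,2]]
def world(p,L):
    c,s=np.cos(p[2]),np.sin(p[2]); L=np.asarray(L)
    return np.c_[p[0]+c*L[:,0]-s*L[:,1], p[1]+s*L[:,0]+c*L[:,1], L[:,2]]
E
python3 - <<'E'
from h import *; import pickle
c=pickle.load(open("cam0.pkl","rb"))["top"]
L=np.array([[68,-150,33],[-68,-150,33],[-68,150,33],[68,150,33],[46,-125,49],[-46,-125,49],[55,-10,33],[-55,-10,33],[0,5,36]])/1e3
C=np.array([[425,97],[535,268],[140,490],[38,315],[417,138],[485,255],[262,208],[338,348],[278,294]])
px=C/3.3333+[190,120]
r=least_squares(lambda p:(proj(c,world(p,L))-px).ravel(),[.5,0,1.2],loss="soft_l1")
print(r.x,np.degrees(r.x[2])); print(np.round(proj(c,world(r.x,L))-px,1).tolist())
np.save("pose.npy",r.x)
p=r.x
print("tab",world(p,[[0,.005,.037]]),"push",world(p,[[0,-.125,.041]]))
E
```

```text
[0.55113342 0.02279522 0.51112949] 29.285562589689086
[[1.6, -1.2], [-0.4, -0.0], [-1.0, 0.9], [0.1, -0.7], [-0.3, -1.3], [0.6, -0.1], [-1.2, 1.1], [0.5, 2.1], [0.2, -0.1]]
tab [[0.5486876  0.02715618 0.037     ]] push [[ 0.61227875 -0.08622885  0.041     ]]
```

```bash
cat >> h.py <<'E'
def shift(s,goal,yaw=None):
    "tool-axes shift from measured TCP to goal; twist taking tool x to world angle yaw"
    w=s["ee_rot"]; M=R.from_quat([w[1],w[2],w[3],w[0]]).as_matrix()
    d=M.T@(np.asarray(goal)-s["ee_pos"]); a=np.arctan2(M[1,0],M[0,0])
    tw=None if yaw is None else -((yaw-a+np.pi)%(2*np.pi)-np.pi)
    return np.round(d,4),tw
def unproj(c,u,v,z):
    T=c["extrinsics"]; f=210/np.tan(np.radians(c["vertical_fov"])/2)
    d=T[:3,:3]@[(u-c["cx"])/f,-(v-c["cy"])/f,-1]; return T[:3,3]+d*(z-T[2,3])/d[2]
E
python3 - <<'E'
from h import *; import pickle
from bench import state
D=pickle.load(open("cam0.pkl","rb")); c=D["top"]; p=np.load("pose.npy")
def loc(P): 
    cc,s=np.cos(p[2]),np.sin(p[2]); d=P[:2]-p[:2]; return np.round([cc*d[0]+s*d[1],-s*d[0]+cc*d[1]],3)
for n,u,v,z in [("bottle cap",318,98,.14),("bottle base(scene)",None,None,0),("tumbler rim",174,203,.1),("tumbler rim b",163,195,.1),("jar",226,168,.05)]:
    if u is None: P=unproj(D["scene"],274,305,.0)
    else: P=unproj(c,u,v,z)
    print(n,P.round(3),"palette",loc(P))
print(proj(D["scene"],world(p,np.array([[68,-150,33],[-68,-150,33],[-68,150,33],[68,150,33]])/1e3)).round(0).tolist())
s=state(); g=world(p,[[0,.008,.20]])[0]
print(shift(s,g,p[2]+np.pi/2))
E
```

```text
bottle cap [ 0.758 -0.065  0.14 ] palette [ 0.138 -0.177]
bottle base(scene) [ 0.758 -0.065 -0.   ] palette [ 0.138 -0.178]
tumbler rim [0.554 0.23  0.1  ] palette [0.103 0.18 ]
tumbler rim b [0.57  0.253 0.1  ] palette [0.129 0.192]
jar [0.636 0.131 0.05 ] palette [0.127 0.053]
[[260.0, 272.0], [219.0, 245.0], [302.0, 195.0], [342.0, 214.0]]
(array([-0.5083, -0.5196,  0.0313]), np.float64(0.7308720114235272))
```

```bash
r='{"dx":-0.508,"dy":-0.52,"dz":0.03,"twist":0.731}'; python3 -m handwheel '[{"dx":-0.508,"dy":-0.52,"dz":0.03,"twist":0.731},{"dx":-0.508,"dy":-0.52,"dz":0.03,"twist":0.731},{"dx":-0.508,"dy":-0.52,"dz":0.03,"twist":0.731},{"dx":-0.508,"dy":-0.52,"dz":0.03,"twist":0.731},{"dx":-0.508,"dy":-0.52,"dz":0.03,"twist":0.731},{"dx":-0.508,"dy":-0.52,"dz":0.03,"twist":0.731},{"dx":-0.508,"dy":-0.52,"dz":0.03,"twist":0.731},{"dx":-0.508,"dy":-0.52,"dz":0.03,"twist":0.731},{"dx":-0.508,"dy":-0.52,"dz":0.03,"twist":0.731},{"dx":-0.508,"dy":-0.52,"dz":0.03,"twist":0.731},{"dx":-0.508,"dy":-0.52,"dz":0.03,"twist":0.731},{"dx":-0.508,"dy":-0.52,"dz":0.03,"twist":0.731},{"dx":-0.508,"dy":-0.52,"dz":0.03,"twist":0.731},{"dx":-0.508,"dy":-0.52,"dz":0.03,"twist":0.731},{"dx":-0.508,"dy":-0.52,"dz":0.03,"twist":0.731},{"dx":-0.508,"dy":-0.52,"dz":0.03,"twist":0.731},{"dx":-0.508,"dy":-0.52,"dz":0.03,"twist":0.731},{"dx":-0.508,"dy":-0.52,"dz":0.03,"twist":0.731},{"dx":-0.508,"dy":-0.52,"dz":0.03,"twist":0.731},{"dx":-0.508,"dy":-0.52,"dz":0.03,"twist":0.731}]' 0
cat > look.py <<'E'
import sys,cv2,pickle
from h import *
from bench import state,vision
n,cam=sys.argv[1:3]
s=state(); c=vision.read_camera(cam)
if cam=="wrist":
    w=s["ee_rot"]; T=np.eye(4); T[:3,:3]=R.from_quat([w[1],w[2],w[3],w[0]]).as_matrix(); T[:3,3]=s["ee_pos"]; c["extrinsics"]=T@c["mount"]
pickle.dump((s,c),open(n+".pkl","wb"))
cv2.imwrite(f"pics/{n}.png",cv2.resize(c["frame"][:,:,::-1],(800,600),interpolation=cv2.INTER_CUBIC))
p=np.load("pose.npy"); P=np.array([[68,-150,33],[-68,-150,33],[-68,150,33],[68,150,33],[46,-125,49],[-46,-125,49],[46,-13,49],[-46,-13,49],[0,5,36]])/1e3
print("t",s["t"],"tcp",np.round(s["ee_pos"],4),"F",np.round(s["ft_force"],1),"\npred(800x600):",(proj(c,world(p,P))*800/560).round(0).tolist())
E
python3 look.py w1 wrist
```

```text
t: 2.1
ee_pos: [0.5467, 0.0312, 0.2013]
ee_rot: [-0.0, 0.505, 0.863, 0.0]
ft_force: [0.9, -0.8, -0.2]
opening: -0.003
t 2.1 tcp [0.5467 0.0312 0.2013] F [ 0.9 -0.8 -0.2] 
pred(800x600): [[483.0, 485.0], [289.0, 485.0], [259.0, 5.0], [513.0, 6.0], [456.0, 468.0], [316.0, 468.0], [463.0, 305.0], [308.0, 305.0], [386.0, 270.0]]
```

View pics/w1.png

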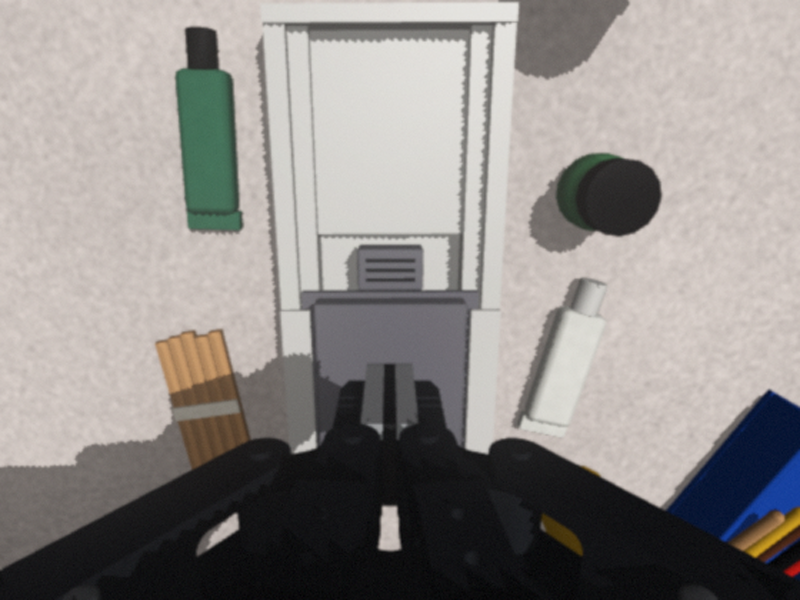

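```bash
python3 - <<'E'
from h import *; import pickle
s,c=pickle.load(open("w1.pkl","rb"))
L=np.array([[-68,150,33],[68,150,33],[-46,-13,49],[46,-13,49],[0,5,36],[-55,-10,33],[55,-10,33]])/1e3
px=np.array([[263,4],[517,4],[314,303],[468,303],[390,268],[302,293],[480,293]])*.7
r=least_squares(lambda p:(proj(c,world(p,L))-px).ravel(),np.load("pose.npy"),loss="soft_l1")
print(r.x,np.degrees(r.x[2]),np.round(proj(c,world(r.x,L))-px,1).tolist())
p=r.x; np.save("pose.npy",p)
cc,sn=np.cos(p[2]),np.sin(p[2]);d=s["ee_pos"][:2]-p[:2]
print("tcp in palette",cc*d[0]+sn*d[1],-sn*d[0]+cc*d[1], c["cx"]/.7)
print("tip pix",proj(c,[s["ee_pos"]])/.7)
print(shift(s,world(p,[[0,.008,.045]])[0],p[2]+np.pi/2))
E
```

```text
[0.55327008 0.02486516 0.51495019] 29.504472822329042 [[-0.0, 0.1], [0.3, -0.4], [-0.5, 0.7], [0.1, 0.4], [0.4, 0.8], [0.2, -0.9], [-0.6, -1.2]]
tcp in palette -0.002569760837632781 0.008758376071229 388.9333782342979
tip pix [[383.83829782 385.67038196]]
(array([-0.0008,  0.0026,  0.1563]), np.float64(-0.0019092165129923622))
```

The wrist view shows the fingers (column 389) in line with the tab (390,268), and the panel front at row 303. I'll press now.

```bash
python3 -m handwheel '[{"dx":0,"dy":0.001,"dz":0.04},{"dx":0,"dy":0.001,"dz":0.08},{"dx":0,"dy":0.001,"dz":0.115},{"dx":0,"dy":0.001,"dz":0.14},{"dx":0,"dy":0.001,"dz":0.15},{"dx":0,"dy":0.001,"dz":0.156},{"dx":0,"dy":0.001,"dz":0.16},{"dx":0,"dy":0.001,"dz":0.163},{"dx":0,"dy":0.001,"dz":0.166},{"dx":0,"dy":0.001,"dz":0.169},{"dx":0,"dy":0.001,"dz":0.171},{"dx":0,"dy":0.001,"dz":0.173},{"dx":0,"dy":0.001,"dz":0.174},{"dx":0,"dy":0.001,"dz":0.174}]'
```

```text
invalid input
```

```bash
python3 -m handwheel '[{"dx":0.0,"dy":0.001,"dz":0.04,"twist":0.0},{"dx":0.0,"dy":0.001,"dz":0.08,"twist":0.0},{"dx":0.0,"dy":0.001,"dz":0.115,"twist":0.0},{"dx":0.0,"dy":0.001,"dz":0.14,"twist":0.0},{"dx":0.0,"dy":0.001,"dz":0.15,"twist":0.0},{"dx":0.0,"dy":0.001,"dz":0.156,"twist":0.0},{"dx":0.0,"dy":0.001,"dz":0.16,"twist":0.0},{"dx":0.0,"dy":0.001,"dz":0.163,"twist":0.0},{"dx":0.0,"dy":0.001,"dz":0.166,"twist":0.0},{"dx":0.0,"dy":0.001,"dz":0.169,"twist":0.0},{"dx":0.0,"dy":0.001,"dz":0.171,"twist":0.0},{"dx":0.0,"dy":0.001,"dz":0.173,"twist":0.0},{"dx":0.0,"dy":0.001,"dz":0.174,"twist":0.0},{"dx":0.0,"dy":0.001,"dz":0.174,"twist":0.0}]'
```

```text
t: 3.55
ee_pos: [0.5483, 0.0306, 0.0273]
ee_rot: [0.0, 0.505, 0.863, 0.0]
ft_force: [1.2, 0.3, 1.2]
opening: 0.002
```

```bash
python3 -m handwheel '[{"dx":0.0,"dy":0.0,"dz":0.001,"twist":0.0},{"dx":0.0,"dy":0.0,"dz":0.002,"twist":0.0},{"dx":0.0,"dy":0.0,"dz":0.003,"twist":0.0},{"dx":0.0,"dy":0.0,"dz":0.003,"twist":0.0}]'
```

```text
t: 3.95
ee_pos: [0.5483, 0.0305, 0.025]
ee_rot: [0.0, 0.505, 0.863, 0.0]
ft_force: [0.9, 0.2, 14.0]
opening: -0.003
```

The tab is bottomed: z is 25.0 mm and the force has risen to 14 N. Next I go up, over the panel and down behind it.

```bash
python3 -m handwheel '[{"dx":0.0,"dy":0.0,"dz":-0.03,"twist":0.0},{"dx":0.0,"dy":0.0,"dz":-0.07,"twist":0.0},{"dx":0.0,"dy":0.0,"dz":-0.08,"twist":0.0},{"dx":-0.04,"dy":0.0,"dz":-0.08,"twist":0.0},{"dx":-0.08,"dy":0.0,"dz":-0.08,"twist":0.0},{"dx":-0.12,"dy":0.0,"dz":-0.08,"twist":0.0},{"dx":-0.153,"dy":0.0,"dz":-0.08,"twist":0.0},{"dx":-0.153,"dy":0.0,"dz":-0.08,"twist":0.0},{"dx":-0.153,"dy":0.0,"dz":-0.08,"twist":0.0}]'; python3 look.py w2 wrist
```

```text
t: 4.85
ee_pos: [0.6217, -0.1035, 0.1032]
ee_rot: [-0.001, 0.506, 0.862, -0.0]
ft_force: [0.1, 0.3, -0.7]
opening: 0.003
t 4.85 tcp [ 0.6217 -0.1035  0.1032] F [ 0.1  0.3 -0.7] 
pred(800x600): [[551.0, 322.0], [238.0, 323.0], [140.0, -722.0], [642.0, -728.0], [512.0, 275.0], [277.0, 276.0], [533.0, -55.0], [254.0, -52.0], [393.0, -100.0]]
```

View pics/w2.png

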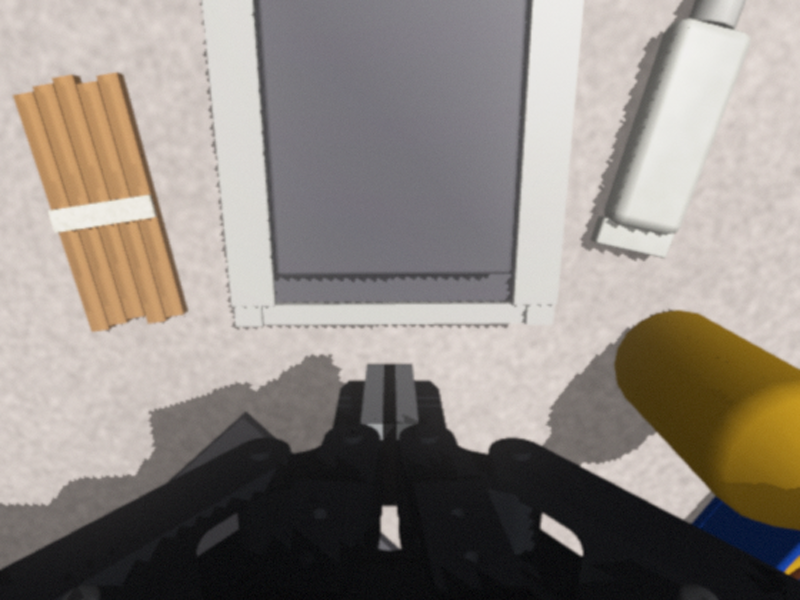

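The view shows the panel's back face at row 275, where predicted. Its centre column is 393 and the tips are at 389, and the yellow bottle is clear to the right. I'll go down behind it.

```bash
python3 -m handwheel '[{"dx":0.0,"dy":0.001,"dz":0.03,"twist":0.0},{"dx":0.0,"dy":0.001,"dz":0.05,"twist":0.0},{"dx":0.0,"dy":0.001,"dz":0.058,"twist":0.0},{"dx":0.0,"dy":0.001,"dz":0.0635,"twist":0.0},{"dx":0.0,"dy":0.001,"dz":0.0635,"twist":0.0},{"dx":0.0,"dy":0.001,"dz":0.0635,"twist":0.0}]'; python3 look.py s1 scene; python3 - <<'E'
import cv2
im=cv2.imread("pics/s1.png")[230:430,270:530]
cv2.imwrite("pics/s1c.png",cv2.resize(im,None,fx=3,fy=3,interpolation=cv2.INTER_CUBIC))
E
```

```text
t: 5.5
ee_pos: [0.6239, -0.1023, 0.0415]
ee_rot: [0.0, 0.505, 0.863, 0.0]
ft_force: [-0.0, 0.7, -0.2]
opening: 0.002
t 5.5 tcp [ 0.6239 -0.1023  0.0415] F [-0.   0.7 -0.2] 
pred(800x600): [[373.0, 389.0], [315.0, 351.0], [432.0, 279.0], [489.0, 306.0], [374.0, 367.0], [334.0, 343.0], [421.0, 335.0], [382.0, 313.0], [408.0, 325.0]]
```

View pics/s1c.png

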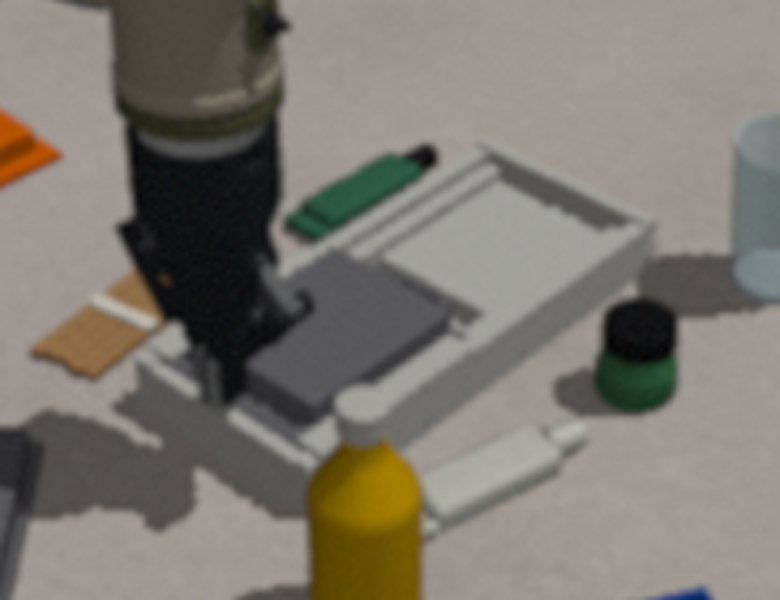

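The fingertips stand behind the panel, clear of everything. I'll start pushing.

```bash
python3 -m handwheel '[{"dx":0.003,"dy":0.0,"dz":0.002,"twist":0.0},{"dx":0.006,"dy":0.0,"dz":0.002,"twist":0.0},{"dx":0.009,"dy":0.0,"dz":0.002,"twist":0.0},{"dx":0.012,"dy":0.0,"dz":0.002,"twist":0.0},{"dx":0.015,"dy":0.0,"dz":0.002,"twist":0.0},{"dx":0.02,"dy":0.0,"dz":0.002,"twist":0.0},{"dx":0.025,"dy":0.0,"dz":0.002,"twist":0.0},{"dx":0.03,"dy":0.0,"dz":0.002,"twist":0.0},{"dx":0.035,"dy":0.0,"dz":0.002,"twist":0.0},{"dx":0.04,"dy":0.0,"dz":0.002,"twist":0.0}]'; python3 look.py w3 wrist
```

```text
t: 6.55
ee_pos: [0.604, -0.0673, 0.0389]
ee_rot: [0.0, 0.505, 0.863, 0.0]
ft_force: [1.0, -2.4, 1.4]
opening: 0.001
t 6.55 tcp [ 0.604  -0.0673  0.0389] F [ 1.  -2.4  1.4] 
pred(800x600): [[590.0, 498.0], [187.0, 499.0], [-11.0, -966.0], [773.0, -971.0], [545.0, 462.0], [232.0, 463.0], [583.0, 44.0], [189.0, 46.0], [386.0, -25.0]]
```

View pics/w3.png

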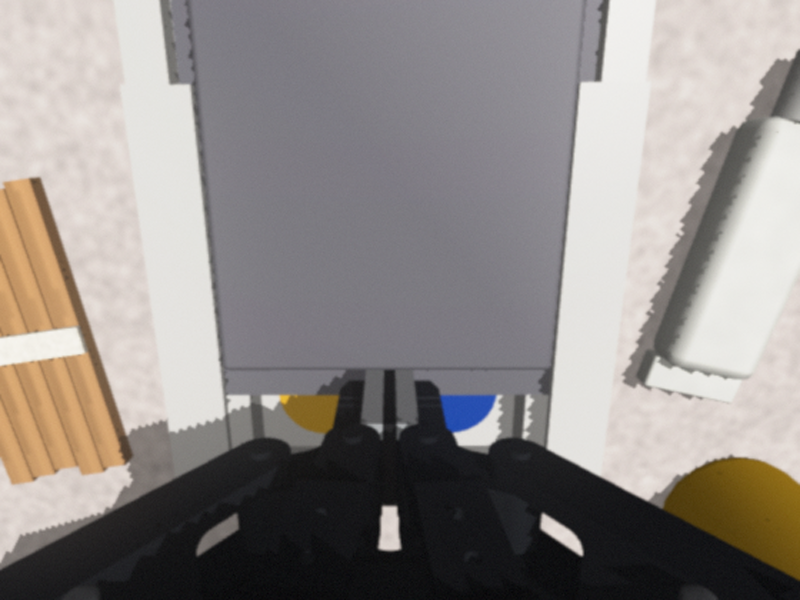

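The cover is sliding squarely at about 2.6 N; the wells have begun to show and the tips are centred on the panel. I'll continue.

```bash
python3 -m handwheel '[{"dx":0.006,"dy":0.0,"dz":0.0,"twist":0.0},{"dx":0.012,"dy":0.0,"dz":0.0,"twist":0.0},{"dx":0.018,"dy":0.0,"dz":0.0,"twist":0.0},{"dx":0.024,"dy":0.0,"dz":0.0,"twist":0.0},{"dx":0.03,"dy":0.0,"dz":0.0,"twist":0.0},{"dx":0.036,"dy":0.0,"dz":0.0,"twist":0.0},{"dx":0.042,"dy":0.0,"dz":0.0,"twist":0.0},{"dx":0.048,"dy":0.0,"dz":0.0,"twist":0.0},{"dx":0.054,"dy":0.0,"dz":0.0,"twist":0.0},{"dx":0.06,"dy":0.0,"dz":0.0,"twist":0.0},{"dx":0.066,"dy":0.0,"dz":0.0,"twist":0.0},{"dx":0.072,"dy":0.0,"dz":0.0,"twist":0.0},{"dx":0.078,"dy":0.0,"dz":0.0,"twist":0.0},{"dx":0.084,"dy":0.0,"dz":0.0,"twist":0.0},{"dx":0.09,"dy":0.0,"dz":0.0,"twist":0.0},{"dx":0.095,"dy":0.0,"dz":0.0,"twist":0.0},{"dx":0.1,"dy":0.0,"dz":0.0,"twist":0.0},{"dx":0.104,"dy":0.0,"dz":0.0,"twist":0.0},{"dx":0.107,"dy":0.0,"dz":0.0,"twist":0.0},{"dx":0.109,"dy":0.0,"dz":0.0,"twist":0.0}]'
python3 -m handwheel '[{"dx":0.002,"dy":0.0,"dz":0.0,"twist":0.0},{"dx":0.004,"dy":0.0,"dz":0.0,"twist":0.0},{"dx":0.006,"dy":0.0,"dz":0.0,"twist":0.0}]'
```

```text
t: 8.6
ee_pos: [0.5505, 0.0277, 0.0388]
ee_rot: [-0.0, 0.505, 0.863, -0.0]
ft_force: [-0.2, -1.1, -0.1]
opening: -0.001
t: 8.9
ee_pos: [0.5477, 0.0327, 0.0388]
ee_rot: [0.0, 0.506, 0.863, 0.0]
ft_force: [0.2, -1.0, 0.2]
opening: -0.002
```

Travel is about 146 mm. I'll creep to the stop.

```bash
python3 -m handwheel '[{"dx":0.001,"dy":0.0,"dz":0.0,"twist":0.0},{"dx":0.002,"dy":0.0,"dz":0.0,"twist":0.0},{"dx":0.003,"dy":0.0,"dz":0.0,"twist":0.0},{"dx":0.003,"dy":0.0,"dz":0.0,"twist":0.0}]'
```

```text
t: 9.3
ee_pos: [0.5462, 0.0355, 0.0388]
ee_rot: [-0.0, 0.505, 0.863, -0.0]
ft_force: [-0.3, -0.5, 0.4]
opening: 0.003
```

```bash
python3 -m handwheel '[{"dx":0.001,"dy":0.0,"dz":0.0,"twist":0.0},{"dx":0.002,"dy":0.0,"dz":0.0,"twist":0.0},{"dx":0.002,"dy":0.0,"dz":0.0,"twist":0.0}]'; python3 look.py w4 wrist
```

```text
t: 9.6
ee_pos: [0.5452, 0.0372, 0.0388]
ee_rot: [-0.0, 0.505, 0.863, 0.0]
ft_force: [-0.2, 0.2, -0.1]
opening: 0.001
t 9.6 tcp [0.5452 0.0372 0.0388] F [-0.2  0.2 -0.1] 
pred(800x600): [[558.0, 751.0], [220.0, 752.0], [99.0, -139.0], [669.0, -142.0], [517.0, 751.0], [261.0, 752.0], [541.0, 485.0], [233.0, 486.0], [387.0, 410.0]]
```

View pics/w4.png

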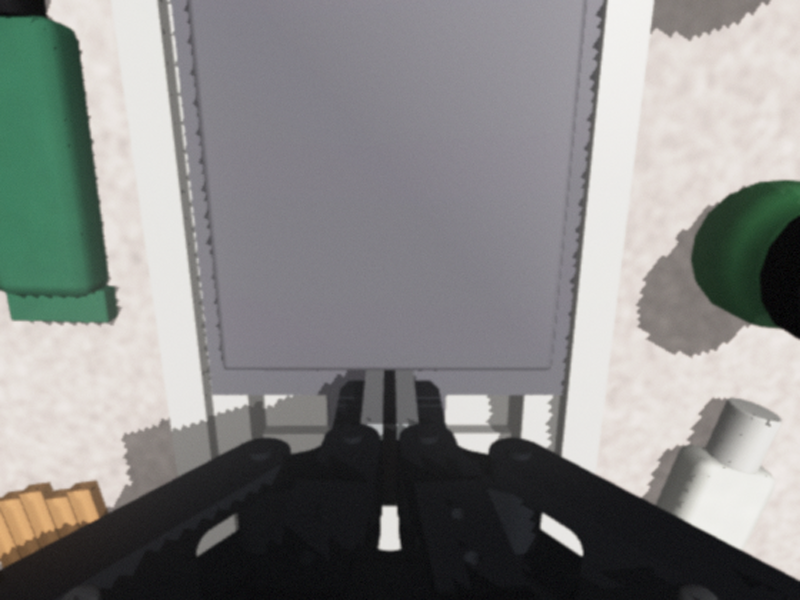

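The cover lies straight between the walls with its back face at row 368, about 150 mm of travel. I'll back off, rise clear and check.

```bash
python3 -m handwheel '[{"dx":-0.01,"dy":0.0,"dz":0.0,"twist":0.0},{"dx":-0.02,"dy":0.0,"dz":-0.02,"twist":0.0},{"dx":-0.04,"dy":0.0,"dz":-0.06,"twist":0.0},{"dx":-0.06,"dy":0.0,"dz":-0.1,"twist":0.0},{"dx":-0.08,"dy":0.0,"dz":-0.14,"twist":0.0},{"dx":-0.1,"dy":0.0,"dz":-0.18,"twist":0.0},{"dx":-0.12,"dy":0.0,"dz":-0.22,"twist":0.0},{"dx":-0.14,"dy":0.0,"dz":-0.24,"twist":0.0},{"dx":-0.14,"dy":0.0,"dz":-0.24,"twist":0.0},{"dx":-0.14,"dy":0.0,"dz":-0.24,"twist":0.0}]'; python3 look.py w5 wrist; python3 look.py s5 scene
```

```text
t: 10.65
ee_pos: [0.6134, -0.0856, 0.2786]
ee_rot: [-0.0, 0.506, 0.863, 0.0]
ft_force: [-0.5, -0.1, 0.1]
opening: -0.0
t 10.65 tcp [ 0.6134 -0.0856  0.2786] F [-0.5 -0.1  0.1] 
pred(800x600): [[478.0, 270.0], [301.0, 271.0], [274.0, -213.0], [500.0, -214.0], [453.0, 242.0], [326.0, 243.0], [458.0, 75.0], [319.0, 76.0], [389.0, 49.0]]
t 10.7 tcp [ 0.6129 -0.0847  0.2778] F [-0.5  0.3 -0.5] 
pred(800x600): [[373.0, 389.0], [315.0, 351.0], [432.0, 279.0], [489.0, 306.0], [374.0, 367.0], [334.0, 343.0], [421.0, 335.0], [382.0, 313.0], [408.0, 325.0]]
```

View pics/w5.png

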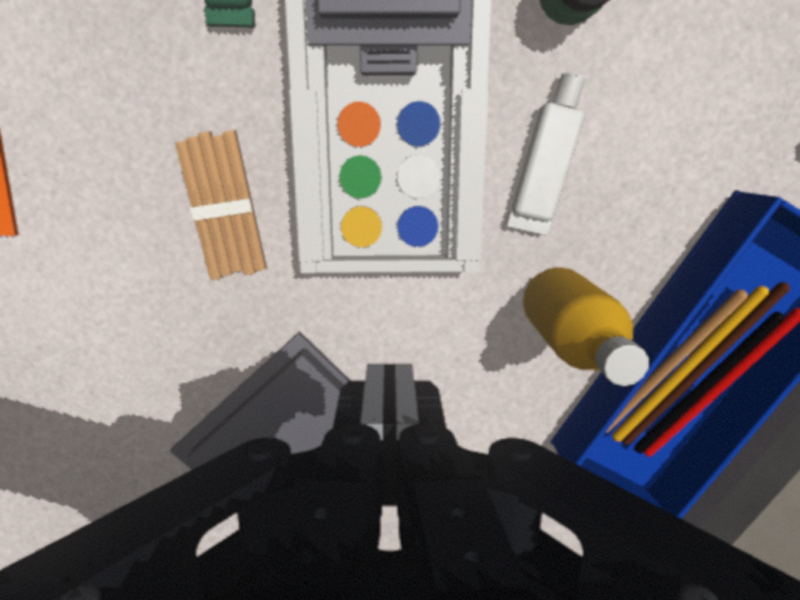

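View pics/s5.png

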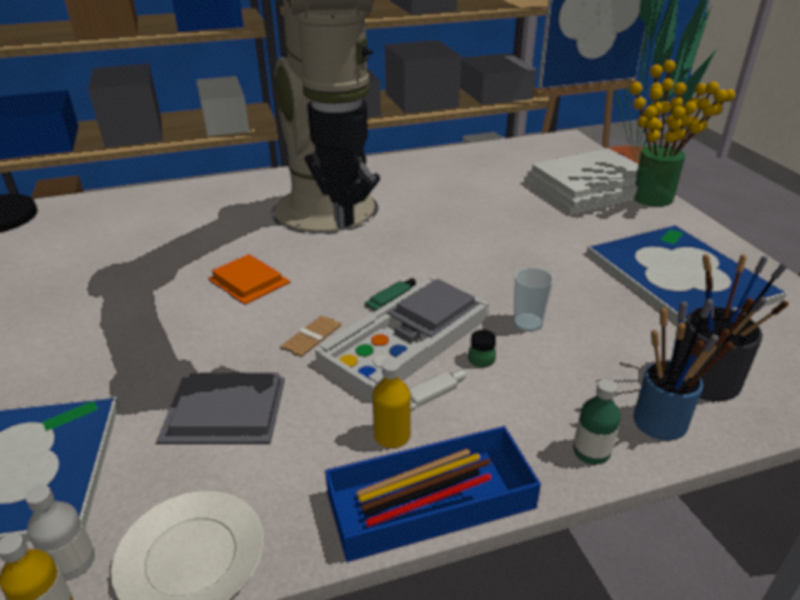

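All six wells are open. The cover's trailing edge (row 43) is well past the lip ends (row 90), the cover lies flat, and the bystanders are where they were. I'm handing it in.

```bash
python3 -c "
from bench import arm; print(arm.finish_job())"
```

```text
the job is handed in; nothing more can be done
None
```

The palette box is open and the job is handed in at about 10.7 s of robot time. With the fingers shut, I pressed the tab down until it bottomed: tip at 25.0 mm, force up to 14 N. I then pushed the cover's panel from behind for about 150 mm, at about 2.6 N early on and about 1 N or less later.

- **Final views:** the wrist and scene pictures show all six wells uncovered. The cover lies straight and flat on the rest, well clear of the lips, and the arm is about 0.28 m up, touching nothing. By eye, the bottle, glass, jar, tubes and sticks look unmoved; I did not measure them.
- **What disagreed:** the wrist and top camera fits differed by about 3 mm sideways. I lined up on what the fingers and tab showed in the picture instead.
- **Not confirmed:** no force rise marked the end stop, so the full travel comes from the tip position (panel back at about palette y +25.7 mm, 25 mm expected) and the pictures.

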